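Wedge a rocking bench power supply steady

ROBOT

A 6-joint arm with a two-finger parallel gripper is mounted at the origin on the work surface. World frame = base frame: x ahead of the robot, y to its left, z up, the work surface at z = 0. Lengths are in m, angles in rad, forces in N, time in s.
With the tool pointing down it reaches from about 0.35 to 0.875 m from the base axis. Payload 4.2 kg.
Tool frame: the origin (TCP) lies at the centre of the arm's flange, where the gripper is bolted on; the fingertips stand 173 mm ahead of it and the grasp point (between the pads) lies 155 mm ahead of it (tip_extent is the distance from the TCP to the fingertips, in m); x points along the fingers, z is the direction in which the jaws open and shut, and the axes are right-handed (so a half turn about x gives the same grasp; the last joint's range is limited). The gripper opens to 85 mm and grips with 20 to 120 N. Pads are 22 mm wide; open, the fingers measure 114 mm over their backs; the gripper's body (76 mm by 85 mm) begins 54 mm behind the grasp point. The pads swing forward as they close: fully open they stand 13 mm farther back than shut.
Start: joints at [-1.044, 0.385, 0.008, 0, -1.194, -0.259], TCP at [0.165, -0.603, 0.405] pointing down, gripper open.
Joint ranges: [-3.14, 3.14], [-1.21, 2.06], [-1.07, 1.41], [-3.16, 2.05], [-2.99, -0.16], [-3.1, 3.1]. Speed limits (rad/s): [2.79, 2.79, 3.14, 3.14, 3.14, 3.14].

INTERFACE

Orientations are given as a unit quaternion [x, y, z, w].
In Python, from bench import observe, snapshot, camera_model, close_job, tip_extent gives the robot as it stands.
- The arm moves only by the tool send_rows, never from a script. Its argument "series" is a list that holds one entry, the list of rows, each a list of 7 numbers: the turn, a rotation vector about the world's x, y, z in rad, then the shift along the world's x, y, z in cm, then the closure, from 0 (fully open) to 1 (shut). A call has 1 to 5 rows; each row is the pose to reach, as a shift and turn from the pose commanded when the call began; what a row does not reach only later rows make up. A row lasts 1/10 s, in which the tool goes at most 50 mm and 8.59 degrees, less where a joint would pass 70% of its speed; a pose out of reach is approached as far as the arm can. A call with a gripper value outside its range is refused whole. The fingers move at their own pace and stop on an object; the grip force is fixed at half the most. Time passes only in rows, so rows that repeat a pose let the fingers close. It gives the time, the measured TCP pose, the force and the opening at its end, in the units of the state.
- observe(): the state, without advancing time (a new reading comes with each control period).
- snapshot(name): name is "scene" or "top"; returns the picture (420x560x3 uint8, red, green, blue); there is no depth.
- camera_model(name): a dict with "camera_matrix" (3x3 intrinsics, pixels), "origin" and "attitude" of the camera in the world. Camera axes: x right, y down, z forward; pixel columns grow to the right and rows downward; lengths in m; the calibration is good to about 2 mm. A picture is of the moment at which its call begins. camera_model takes no time and is no camera call.
- close_job(): hands the job in, once; it reports no verdict.
The state is a dict: "time": time; "joint_pos": joint angles; "qd": joint speeds; "effort": joint torques, N m; "eef_pos": TCP position; "tool_rot": TCP orientation; "wrist_force": force on the tool from outside, world axes, zero at the start; "wrist_torque": the same for the moment, N m; "width": finger opening in m.
Only numpy, scipy, OpenCV 4.12 (cv2) and the standard library are available. Lean on these libraries where they do the work, as an engineer would, in place of code of your own. Each camera call takes 0.05 s, during which the arm holds its last target. There are 200 camera calls.

TASK

The bench power supply rocks because its front left foot is worn short. Push the wooden wedge along the bench, thin end first, under that foot just until the rocking stops - snug, but without jacking the supply up off its other feet. Then prove it by pressing down firmly (about 10 N) with the fingertips on the top of the case over that foot for a second: it must not dip. Do not pick up the wedge or the supply, do not shove the supply out of its place, and leave everything else on the bench as it is.

Things in the scene. Friction and masses are not known exactly. Their poses are not given: they have to be found in the camera images.
- supply: Slim bench power supply, loose, 1.4 to 1.9 kg: grey case 180 mm deep (x), 230 wide (y), 50 high, on feet 12 mm high and 20 across at x +-73, y +-98; top 62 mm above the bench. Origin: middle of its footprint at bench level; x runs from the dark front panel (x -90) to the back, y to the left as one looks at that panel, z up. Two knobs stick out 19 mm of the panel's right half.
- foot_place (a point): Where the worn front left foot meets the case's underside: its centre in plan (x -73, y +98 in the supply's frame), 12 mm above the bench. This foot's flat underside hangs 4 to 9 mm above the bench, how much is not known; the other three carry the case level. Unwedged, 10 N down on this corner tips the case until the foot lands; let go, it comes back level. Snugly wedged, it gives less than 0.5 mm.
- corner_top (a point): The spot to press: flat top of the case over the worn foot, 62 mm above the bench, 11 mm in from the front edge and 11 mm in from the left edge.
- wedge: Wooden wedge, loose, 36 to 63 g: 110 mm long (x), 40 wide (y), flat below; its top rises evenly from 2.5 mm at the thin end (+x) to 17 at the upright heel (-x). Origin: centre of its underside. It lies in front of the supply, thin end roughly towards it, up to 50 mm off to the side of the foot's line and 0.4 rad askew. Its friction (about 0.6) keeps it in place once under the foot.
- wedge_tip (a point): Middle of the wedge's thin end, at bench level (x +55 mm in its frame).
- wedge_heel (a point): Middle of the wedge's heel face, 8 mm above the bench (x -55 mm in its frame); the heel is 17 mm high, 40 wide. Pushed here it takes under 1 N until the wedge meets the foot, then 3 to 6 N, and from there each 10 mm lifts that corner 1.3 mm.
- screwdriver: A screwdriver lying flat on the bench to the right of the wedge; bystander. Origin under its middle.
- cell_pack: A pack of eight upright green cells in black spacer frames, 45 x 88 x 69 mm; bystander to the left. Origin: centre of its underside.
- meter: An orange hand multimeter lying on its back, 150 x 78 x 42 mm; bystander. Origin: centre of its underside.
- tape_roll: A roll of tape lying flat, 72 mm across, 19 mm high; bystander. Origin: centre of its underside.
- strip_spool: A flat white spool of nickel strip, 64 mm across, 14 mm high; bystander. Origin: centre of its underside.

How it is judged:
By the outcome, as a careful person would: the job done as asked, in the order asked, and still so for the second after the job is handed in, with the robot touching nothing.
It also fails if it takes over 72 s, if anything falls off the work surface, if the arm or the gripper's body presses on something with over 40 N, if the wrist force passes 120 N, or if a joint passes its speed limit or range.

## Working session

There is one attempt and no reset: what is moved stays moved. The work goes in short steps, Python scripts to look and compute and a tool call to move; the robot and the scene stay as the last step left them, time stands still between calls to the robot, and variables do not carry over. Pictures are saved under pics/ and viewed, about 8 in all and at most 12, crops included, and the job is handed in when it is done.

Besides the shell and the picture viewer there is one more tool, called by a JSON object that holds its "op" and its "data". send_rows: Moves the arm, as the interface text tells. Its arguments: {"type":"object","properties":{"series":{"type":"array"}},"required":["series"]}

```bash
mkdir -p pics; ls; python3 - <<'E'
from bench import *
import cv2
for n in("scene","top"):
    cv2.imwrite(f"pics/{n}0.png",snapshot(n)[:,:,::-1]); print(camera_model(n))
print(observe(),tip_extent)
E
```

```text
pics
{'camera_matrix': array([[434.5925198 ,   0.        , 282.25555532],
       [  0.        , 434.5925198 , 213.31805021],
       [  0.        ,   0.        ,   1.        ]]), 'origin': array([ 0.93977561, -0.39305064,  0.70674832]), 'attitude': array([ 0.86974108,  0.35911515, -0.12181696, -0.31582811])}
{'camera_matrix': array([[513.99193577,   0.        , 290.50588077],
       [  0.        , 513.99193577, 214.43665864],
       [  0.        ,   0.        ,   1.        ]]), 'origin': array([ 0.47726101, -0.03689625,  1.04747822]), 'attitude': array([ 0.70866556, -0.70247248,  0.04902888, -0.04383733])}
{'time': 0.1, 'joint_pos': array([-1.04440072e+00,  3.85448484e-01,  6.75447611e-03, -4.35910494e-04,
       -1.19404389e+00, -2.58589881e-01]), 'qd': array([ 0.00105236,  0.00021059,  0.00374595,  0.00349958, -0.00062947,
       -0.00084023]), 'effort': array([-3.79689764e-04, -3.93319023e+01,  1.88929188e+01,  4.19795796e+00,
       -2.57525418e-03,  1.11123612e-05]), 'eef_pos': array([ 0.16535649, -0.60252502,  0.40374621]), 'tool_rot': array([-0.5616617 ,  0.42842249,  0.56282029,  0.42921281]), 'wrist_force': array([ 0.01410945, -0.15848296, -1.10284206]), 'wrist_torque': array([0.00581737, 0.04927341, 0.0513681 ]), 'width': 0.08555713458396051} 0.1734
```

View pics/scene0.png

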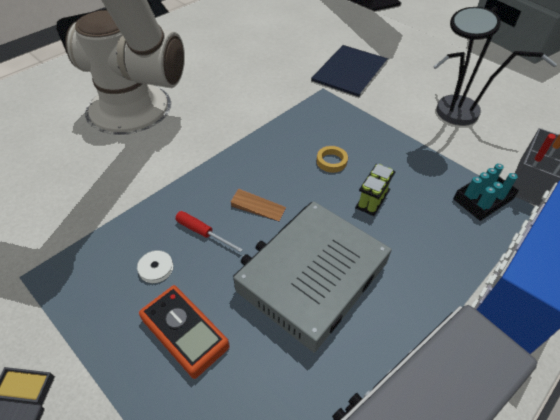

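View pics/top0.png

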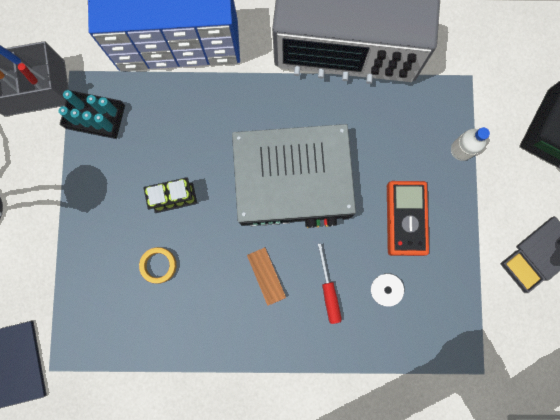

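The scene view shows the supply at (313,270) and the wedge at (258,205). In the top view the supply's top face runs from (234,130) to (355,220), with the panel facing the robot. The wedge is at (267,276) and the screwdriver at (328,285).

```bash
cat > h.py <<'E'
import numpy as np, cv2
from scipy.spatial.transform import Rotation as R
from bench import *
def ray(n,px):
    c=camera_model(n); d=np.c_[np.atleast_2d(px),np.ones(len(np.atleast_2d(px)))]@np.linalg.inv(c['camera_matrix']).T
    return c['origin'],R.from_quat(c['attitude']).apply(d)
def onz(n,px,z):
    o,d=ray(n,px); return o+d*((np.asarray(z)-o[2])/d[:,2])[:,None]
def proj(n,P):
    c=camera_model(n); q=R.from_quat(c['attitude']).inv().apply(np.atleast_2d(P)-c['origin'])@c['camera_matrix'].T
    return q[:,:2]/q[:,2:]
def big(m):
    m=cv2.morphologyEx(m.astype(np.uint8),cv2.MORPH_OPEN,np.ones((3,3)))
    return max(cv2.findContours(m,0,1)[0],key=cv2.contourArea)
def wedge(n,img):
    h=cv2.cvtColor(img,cv2.COLOR_RGB2HSV).astype(int); m=(h[...,0]<18)&(h[...,1]>90)&(h[...,1]<190)
    roi=np.zeros(m.shape,bool)
    if n=="top": roi[225:330,225:312]=1
    else: roi[180:260,215:310]=1
    return big(m&roi)
E
python3 - <<'E'
from h import *
im={n:cv2.cvtColor(cv2.imread(f"pics/{n}0.png"),cv2.COLOR_BGR2RGB) for n in("top","scene")}
for n in im:
    c=wedge(n,im[n]); print(n,cv2.contourArea(c),cv2.boundingRect(c)); r=cv2.approxPolyDP(c,3,True)[:,0]; print(r.tolist())
    b=cv2.boxPoints(cv2.minAreaRect(c));print(b.round(1).tolist()); print(onz(n,b,.010).round(4).tolist())
t=im["top"]; h=cv2.cvtColor(t,cv2.COLOR_RGB2HSV).astype(int)
print(h[150,245],h[200,300],h[100,200],h[276,267])
g=(h[...,1]<50)&(h[...,2]>80); roi=np.zeros(g.shape,bool); roi[110:235,215:375]=1
c=big(g&roi); print(cv2.contourArea(c)); print(cv2.approxPolyDP(c,4,True)[:,0].tolist()); 
b=cv2.boxPoints(cv2.minAreaRect(c)); P=onz("top",b,.062); print(b.round(1).tolist(),P.round(4).tolist(),np.linalg.norm(P-np.roll(P,1,0),axis=1))
v=np.hstack([cv2.resize(t[200:320,220:360],None,fx=4,fy=4,interpolation=2),cv2.resize(im["scene"][180:260,215:275],(240,320)).repeat(1,0)[:480] if 0 else np.zeros((480,1,3),np.uint8)])
cv2.imwrite("pics/crop0.png",v[:,:,::-1])
E
```

```text
top 1001.5 (248, 249, 37, 56)
[[248, 258], [269, 304], [284, 294], [265, 249]]
[[246.60000610351562, 254.6999969482422], [265.1000061035156, 247.10000610351562], [285.70001220703125, 297.3999938964844], [267.20001220703125, 305.0]]
[[0.5319, 0.0437, 0.01], [0.5475, 0.0068, 0.01], [0.4475, -0.0357, 0.01], [0.4324, 0.0009, 0.01]]
scene 794.5 (231, 190, 54, 30)
[[231, 201], [232, 206], [279, 219], [284, 209], [241, 190]]
[[229.6999969482422, 205.3000030517578], [235.0, 188.10000610351562], [285.6000061035156, 203.8000030517578], [280.29998779296875, 221.0]]
[[0.4498, -0.0386, 0.01], [0.4207, 0.002, 0.01], [0.5299, 0.048, 0.01], [0.5547, 0.007, 0.01]]
[ 90  17 161] [ 93  16 164] [104  53 149] [ 13 139 180]
10668.5
[[347, 124], [232, 132], [236, 223], [357, 210], [360, 214]]
[[228.39999389648438, 131.10000610351562], [355.79998779296875, 120.5999984741211], [363.5, 213.6999969482422], [236.10000610351562, 224.1999969482422]] [[0.7723, 0.0804, 0.062], [0.7966, -0.1715, 0.062], [0.6103, -0.1849, 0.062], [0.5875, 0.0611, 0.062]] [0.18581687 0.25307813 0.18673657 0.24704972]
```

View pics/crop0.png

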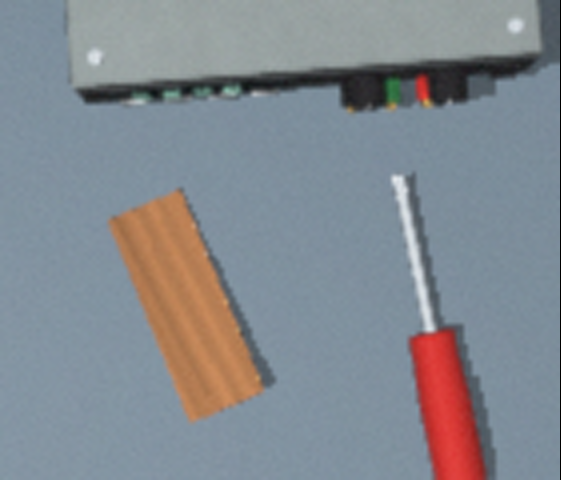

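The crop shows the wedge's thin end at (247,255)–(265.5,247.5) and its heel at (268,305.5)–(286,297.5). The supply's top front edge runs from (238,222) to (355,213).

```bash
cat >> h.py <<'E'
def supply(img):
    h=cv2.cvtColor(img,cv2.COLOR_RGB2HSV).astype(int)
    g=(h[...,1]<35)&(h[...,2]>125); roi=np.zeros(g.shape,bool); roi[110:235,215:375]=1
    c=big(g&roi)[:,0].astype(np.float32); lines=[]
    q=np.array([[233,132],[349,126],[356,214],[238,222]],float)
    for a,b in zip(q,np.roll(q,-1,0)):
        u=(b-a)/np.linalg.norm(b-a); s=(c-a)@u; d=(c-a)@[-u[1],u[0]]
        k=(abs(d)<5)&(s>10)&(s<np.linalg.norm(b-a)-10); k&=abs(d-np.median(d[k]))<1.5
        vx,vy,x,y=cv2.fitLine(c[k],cv2.DIST_HUBER,0,.01,.01).ravel(); lines.append(np.array([vy,-vx,-(vy*x-vx*y)]))
    p=np.array([np.cross(lines[i-1],lines[i]) for i in range(4)]); return p[:,:2]/p[:,2:]
E
python3 - <<'E'
from h import *
t=cv2.cvtColor(cv2.imread("pics/top0.png"),cv2.COLOR_BGR2RGB)
p=supply(t); P=onz("top",p,.062)[:,:2]; print(p.round(1).tolist(),P.round(4).tolist(),np.linalg.norm(P-np.roll(P,1,0),axis=1))
BL,BR,FR,FL=P; y=(BL+FL-BR-FR); y/=np.linalg.norm(y); x=np.array([y[1],-y[0]]); C=P.mean(0)
print("supply C",C,"yaw",np.arctan2(x[1],x[0]),"foot",C-.073*x+.098*y,"corner",C-.079*x+.104*y)
foot=C-.073*x+.098*y
W=onz("top",[[247,255],[265.5,247.5],[285.75,297.5],[268,305.5]],[.0025,.0025,.017,.017]); print(W.round(4).tolist())
tip=(W[0]+W[1])/2;heel=(W[2]+W[3])/2;d=(tip-heel)[:2];print(tip,heel,np.linalg.norm(d),"yaw",np.arctan2(d[1],d[0]))
for n,q in(("tip",tip),("heel",heel),("wc",(tip+heel)/2)): print(n,"in foot frame",(q[:2]-foot)@x,(q[:2]-foot)@y)
# scene check
print(proj("scene",[np.r_[foot,.012],np.r_[FL,.062],np.r_[FR,.062],tip,heel]).round(1).tolist())
E
```

```text
[[232.10000610351562, 132.1999969482422], [346.29998779296875, 124.0999984741211], [354.5, 212.10000610351562], [237.6999969482422, 220.89999389648438]] [[0.7703, 0.073], [0.7891, -0.1527], [0.6133, -0.1675], [0.594, 0.0582]] [0.17695895 0.22655732 0.17642047 0.22646768]
supply C [ 0.69167292 -0.04724896] yaw 0.08433147836472679 foot [0.61067766 0.04425386] corner [0.60419359 0.04972715]
[[0.5316, 0.0435, 0.0025], [0.5472, 0.0063, 0.0025], [0.4475, -0.0359, 0.017], [0.4317, -0.001, 0.017]]
[0.53939561 0.02490063 0.0025    ] [ 0.43959949 -0.0184107   0.017     ] 0.10878941364574368 yaw 0.40946739316535563
tip in foot frame -0.07265887917402354 -0.013280260726553276
heel in foot frame -0.17574852376053282 -0.04803168804129714
wc in foot frame -0.12420370146727816 -0.03065597438392521
[[312.8, 225.6], [313.0, 201.3], [233.3, 277.2], [281.1, 214.5], [233.5, 195.5]]
```

```bash
cat >> h.py <<'E'
def need(yaw):
    "rotvec that puts tool pointing down with jaw axis along world yaw+90deg"
    r=R.from_quat(observe()['tool_rot']); best=None
    for s in(1,-1):
        z=s*np.array([-np.sin(yaw),np.cos(yaw),0]); x=np.array([0,0,-1.]); T=R.from_matrix(np.c_[x,np.cross(z,x),z])
        v=(T*r.inv()).as_rotvec()
        if best is None or np.linalg.norm(v)<np.linalg.norm(best): best=v
    return best
E
python3 - <<'E'
from h import *
o=observe(); print(need(.41).round(3),need(.084).round(3),o['eef_pos'],(np.array([.4895,.0032,.25])-o['eef_pos'])*100,o['wrist_force'])
E
```

```text
[-0.002 -0.001  0.142] [-0.002 -0.    -0.184] [ 0.16535649 -0.60252502  0.40374621] [ 32.41435129  60.5725022  -15.37462062] [ 0.01410945 -0.15848296 -1.10284206]
```

{"op": "send_rows", "data": {"series": [[[0,0,0.05,2,4,0,0],[0,0,0.1,4,8,0,0],[0,0,0.142,6.5,12,0,0],[0,0,0.142,8.5,16,0,0],[0,0,0.142,10.5,20,0,0]]]}}

```text
time: 0.6
eef_pos: [0.2708, -0.401, 0.4043]
tool_rot: [-0.591, 0.388, 0.591, 0.388]
wrist_force: [0.7, -0.4, 0.4]
width: 0.085
```

{"op": "send_rows", "data": {"series": [[[0,0,0,2,4,0,0],[0,0,0,4,8,0,0],[0,0,0,6.5,12,0,0],[0,0,0,8.5,16,-2,0],[0,0,0,10.5,20,-4,0]]]}}

```text
time: 1.1
eef_pos: [0.3758, -0.2009, 0.3647]
tool_rot: [0.592, -0.387, -0.591, -0.388]
wrist_force: [1.0, -0.8, -1.0]
width: 0.0854
```

{"op": "send_rows", "data": {"series": [[[0,0,0,2,4,-2,0.2],[0,0,0,4,8,-4,0.3],[0,0,0,7,12,-6,0.3],[0,0,0,9,16,-8,0.3],[0,0,0,11,20,-10,0.3]]]}}

```text
time: 1.6
eef_pos: [0.4852, -0.0023, 0.2646]
tool_rot: [0.591, -0.388, -0.591, -0.388]
wrist_force: [0.5, -0.4, -0.3]
width: 0.0597
```

```bash
python3 - <<'E'
from h import *
o=observe(); print(need(.41).round(3),(np.array([.4895,.0032,.18])-o['eef_pos'])*100,o['wrist_force'],o['width'],o['time'])
E
```

```text
[ 0. -0. -0.] [ 0.42764782  0.55315813 -8.45574002] [ 0.54936311 -0.42080856 -0.2613434 ] 0.059699736863526996 1.6
```

{"op": "send_rows", "data": {"series": [[[0,0,0,0.4,0.5,-3,0.3],[0,0,0,0.4,0.5,-6,0.3],[0,0,0,0.4,0.5,-8,0.3],[0,0,0,0.4,0.5,-8.6,0.3],[0,0,0,0.4,0.5,-8.6,0.3]]]}}

```text
time: 2.1
eef_pos: [0.4885, 0.0008, 0.1787]
tool_rot: [-0.591, 0.388, 0.592, 0.387]
wrist_force: [0.8, 0.7, 0.7]
width: 0.06
```

{"op": "send_rows", "data": {"series": [[[0,0,0,0,0,-0.1,0.3],[0,0,0,0,0,-0.2,0.3],[0,0,0,0,0,-0.3,0.3],[0,0,0,0,0,-0.3,0.3]]]}}

```text
time: 2.5
eef_pos: [0.4887, 0.0008, 0.177]
tool_rot: [0.592, -0.388, -0.591, -0.388]
wrist_force: [-0.4, 0.1, -0.4]
width: 0.0596
```

```bash
python3 - <<'E'
from h import *
o=observe(); print(o['eef_pos'],o['wrist_force'],o['width'],o['time'])
a=snapshot("top")[190:330,200:360];b=snapshot("scene")[130:270,190:350]
cv2.imwrite("pics/c1.png",cv2.resize(np.hstack([a,b])[:,:,::-1],None,fx=2.5,fy=2.5,interpolation=2))
E
```

```text
[0.48873537 0.00080867 0.17700867] [-0.42612894  0.14139367 -0.39243729] 0.059608784094344516 2.5
```

View pics/c1.png

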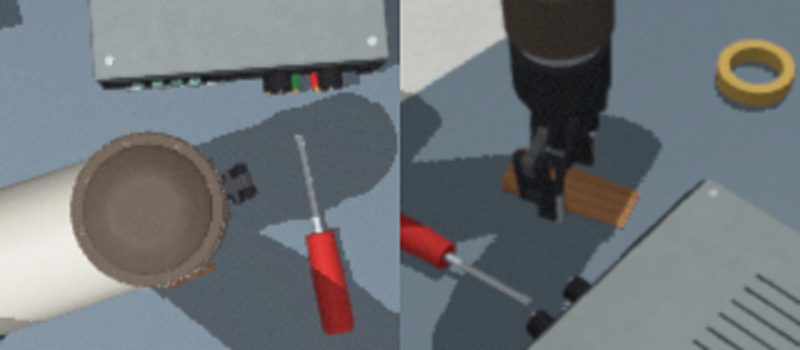

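The crop shows the fingers straddling the wedge with its thin end free. Next I close to just over its width and feel for the bench.

{"op": "send_rows", "data": {"series": [[[0,0,0,0,0,0,0.4],[0,0,0,0,0,0,0.45],[0,0,0,0,0,0,0.49],[0,0,0,0,0,0,0.5],[0,0,0,0,0,0,0.5]]]}}

```text
time: 3.1
eef_pos: [0.4887, 0.0009, 0.1764]
tool_rot: [-0.591, 0.388, 0.591, 0.388]
wrist_force: [0.2, 0.2, 1.6]
width: 0.0428
```

{"op": "send_rows", "data": {"series": [[[0,0,0,0,0,-0.1,0.5],[0,0,0,0,0,-0.1,0.5]]]}}

```text
time: 3.3
eef_pos: [0.4886, 0.0009, 0.1753]
tool_rot: [-0.591, 0.388, 0.591, 0.388]
wrist_force: [-0.4, 0.5, 0.1]
width: 0.0427
```

{"op": "send_rows", "data": {"series": [[[0,0,0,0,0,-0.1,0.5],[0,0,0,0,0,-0.1,0.5]]]}}

```text
time: 3.5
eef_pos: [0.4886, 0.0008, 0.1743]
tool_rot: [-0.591, 0.388, 0.591, 0.388]
wrist_force: [-0.5, 0.9, 0.2]
width: 0.0427
```

{"op": "send_rows", "data": {"series": [[[0,0,-0.1,0,0.8,0,0.5],[0,0,-0.2,0,1.6,0,0.5],[0,0,-0.3,0,2.4,0,0.5],[0,0,-0.4,0,3.3,0,0.5],[0,0,-0.4,0,3.3,0,0.5]]]}}

```text
time: 4.0
eef_pos: [0.4889, 0.0345, 0.1745]
tool_rot: [0.503, -0.497, -0.503, -0.497]
wrist_force: [-0.1, 0.5, -0.2]
width: 0.0426
```

{"op": "send_rows", "data": {"series": [[[0,0,0.07,0,0,0,0.4],[0,0,0.07,0,0,0,0.3],[0,0,0.07,0,0,3,0.3],[0,0,0.07,-5,0,5,0.6],[0,0,0.07,-10,-1,5,0.8]]]}}

```text
time: 4.5
eef_pos: [0.3939, 0.0253, 0.226]
tool_rot: [0.52, -0.478, -0.519, -0.482]
wrist_force: [-0.6, 0.7, -0.9]
width: 0.0313
```

```bash
python3 - <<'E'
from h import *
o=observe(); print(o['eef_pos'],o['wrist_force'],o['width'],o['time'],need(.084))
a=snapshot("top")[190:330,200:360];b=snapshot("scene")[130:270,190:350]
cv2.imwrite("pics/c2.png",cv2.resize(np.hstack([a,b])[:,:,::-1],None,fx=2.5,fy=2.5,interpolation=2))
E
```

```text
[0.39390116 0.02525446 0.22597388] [-0.57039315  0.65017931 -0.93715309] 0.03126933512121897 4.5 [-0.00246736  0.00569034  0.00421562]
```

View pics/c2.png

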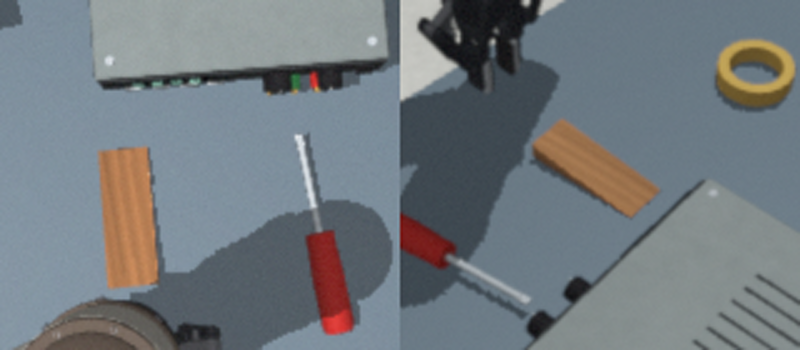

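The wedge now lies nearly square to the panel, thin end at crop (98,153)–(149,148) and heel at (109,288)–(158,282).

```bash
python3 - <<'E'
from h import *
foot=np.array([.61068,.04425]);yaw=.0843;x=np.array([np.cos(yaw),np.sin(yaw)]);y=np.array([-x[1],x[0]])
W=onz("top",[[239.2,251.2],[259.6,249.2],[263.2,302.8],[243.6,305.2]],[.0025,.0025,.017,.017])[:,:2]
tip=(W[0]+W[1])/2;heel=(W[2]+W[3])/2;d=tip-heel;print(tip,heel,np.linalg.norm(d),"yaw",np.arctan2(d[1],d[0]))
for q in(tip,heel): print((q-foot)@x,(q-foot)@y)
E
```

```text
[0.54139711 0.03885258] [0.43434914 0.02791362] 0.1076054293748595 yaw 0.10183402440689295
-0.06949131957265321 0.00045538214750107776
-0.1770802081564478 -0.001431277400936409
```

{"op": "send_rows", "data": {"series": [[[0,0,0,0.6,0.1,0,0.8],[0,0,0,0.6,0.1,-2.5,0.8],[0,0,0,0.6,0.1,-4.8,0.8],[0,0,0,0.6,0.1,-4.8,0.8]]]}}

```text
time: 5.0
eef_pos: [0.401, 0.0262, 0.1747]
tool_rot: [-0.519, 0.48, 0.52, 0.479]
wrist_force: [-0.3, -0.2, 0.5]
width: 0.0171
```

{"op": "send_rows", "data": {"series": [[[0,0,0,0.5,0.04,0,0.8],[0,0,0,1,0.08,0,0.8],[0,0,0,1.5,0.13,0,0.8],[0,0,0,2,0.17,0,0.8],[0,0,0,2.5,0.21,0,0.8]]]}}

```text
time: 5.5
eef_pos: [0.4247, 0.0278, 0.1767]
tool_rot: [0.52, -0.479, -0.519, -0.48]
wrist_force: [-0.6, 0.4, 0.6]
width: 0.0173
```

{"op": "send_rows", "data": {"series": [[[0,0,0,0.6,0.05,0,0.8],[0,0,0,1.2,0.1,0,0.8],[0,0,0,1.8,0.15,0,0.8],[0,0,0,2.4,0.2,0,0.8],[0,0,0,3,0.25,0,0.8]]]}}

```text
time: 6.0
eef_pos: [0.4546, 0.0303, 0.1763]
tool_rot: [-0.52, 0.48, 0.52, 0.48]
wrist_force: [-0.3, 0.2, -0.6]
width: 0.0173
```

```bash
python3 - <<'E'
from h import *
o=observe(); print(o['eef_pos'],o['wrist_force'],o['wrist_torque'],o['width'],o['time'],need(.084))
a=snapshot("top")[190:330,200:360];b=snapshot("scene")[130:270,190:350]
cv2.imwrite("pics/c3.png",cv2.resize(np.hstack([a,b])[:,:,::-1],None,fx=2.5,fy=2.5,interpolation=2))
E
```

```text
[0.45459608 0.03031257 0.17628872] [-0.32002497  0.1511687  -0.62874573] [0.00422353 0.20257582 0.0324764 ] 0.017276493738687695 6.0 [ 6.77345825e-05 -1.49093967e-04  4.13713446e-03]
```

View pics/c3.png

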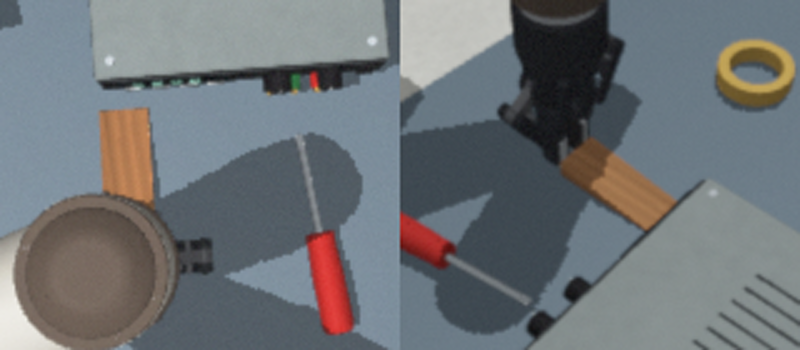

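{"op": "send_rows", "data": {"series": [[[0,0,0,0.7,0.06,0,0.8],[0,0,0,1.4,0.12,0,0.8],[0,0,0,2.1,0.18,0,0.8],[0,0,0,2.8,0.24,0,0.8],[0,0,0,3.3,0.28,0,0.8]]]}}

```text
time: 6.6
eef_pos: [0.4879, 0.0332, 0.1763]
tool_rot: [0.52, -0.48, -0.519, -0.48]
wrist_force: [-1.3, -0.3, 0.6]
width: 0.017
```

{"op": "send_rows", "data": {"series": [[[0,0,0,0.1,0.01,0,0.8],[0,0,0,0.2,0.02,0,0.8],[0,0,0,0.3,0.025,0,0.8]]]}}

```text
time: 6.9
eef_pos: [0.4899, 0.0333, 0.1763]
tool_rot: [-0.519, 0.48, 0.52, 0.479]
wrist_force: [-0.3, 0.0, 0.7]
width: 0.0172
```

{"op": "send_rows", "data": {"series": [[[0,0,0,0.1,0.01,0,0.8],[0,0,0,0.2,0.02,0,0.8],[0,0,0,0.3,0.025,0,0.8]]]}}

```text
time: 7.2
eef_pos: [0.4931, 0.0336, 0.1763]
tool_rot: [-0.52, 0.48, 0.52, 0.48]
wrist_force: [-0.6, -0.5, -0.2]
width: 0.017
```

{"op": "send_rows", "data": {"series": [[[0,0,0,0.1,0.01,0,0.8],[0,0,0,0.2,0.02,0,0.8],[0,0,0,0.3,0.025,0,0.8]]]}}

```text
time: 7.5
eef_pos: [0.4961, 0.0338, 0.1763]
tool_rot: [-0.52, 0.48, 0.52, 0.48]
wrist_force: [-1.0, 0.1, 1.3]
width: 0.0171
```

{"op": "send_rows", "data": {"series": [[[0,0,0,0.1,0.01,0,0.8],[0,0,0,0.2,0.02,0,0.8],[0,0,0,0.3,0.025,0,0.8]]]}}

```text
time: 7.8
eef_pos: [0.4992, 0.0341, 0.1763]
tool_rot: [-0.52, 0.48, 0.52, 0.48]
wrist_force: [0.6, -0.6, 0.5]
width: 0.0173
```

{"op": "send_rows", "data": {"series": [[[0,0,0,0.1,0.01,0,0.8],[0,0,0,0.2,0.02,0,0.8],[0,0,0,0.3,0.025,0,0.8]]]}}

```text
time: 8.1
eef_pos: [0.5022, 0.0343, 0.1763]
tool_rot: [0.52, -0.48, -0.52, -0.48]
wrist_force: [-0.6, -0.2, 0.3]
width: 0.0171
```

{"op": "send_rows", "data": {"series": [[[0,0,0,0.1,0.01,0,0.8],[0,0,0,0.2,0.02,0,0.8],[0,0,0,0.3,0.025,0,0.8]]]}}

```text
time: 8.4
eef_pos: [0.5052, 0.0346, 0.1763]
tool_rot: [-0.52, 0.48, 0.52, 0.48]
wrist_force: [0.3, 0.7, 0.2]
width: 0.0171
```

{"op": "send_rows", "data": {"series": [[[0,0,0,0.1,0.01,0,0.8],[0,0,0,0.2,0.02,0,0.8],[0,0,0,0.3,0.025,0,0.8]]]}}

```text
time: 8.7
eef_pos: [0.5076, 0.0347, 0.1762]
tool_rot: [-0.519, 0.48, 0.52, 0.479]
wrist_force: [-3.4, -0.5, 2.0]
width: 0.0168
```

{"op": "send_rows", "data": {"series": [[[0,0,0,0,0,0,0.8],[0,0,0,0,0,0,0.8]]]}}

```text
time: 8.9
eef_pos: [0.5076, 0.0346, 0.1762]
tool_rot: [-0.519, 0.48, 0.52, 0.479]
wrist_force: [-3.4, -1.1, 2.0]
width: 0.0175
```

{"op": "send_rows", "data": {"series": [[[0,0,0,0.05,0.004,0,0.8],[0,0,0,0.1,0.008,0,0.8],[0,0,0,0.1,0.008,0,0.8]]]}}

```text
time: 9.2
eef_pos: [0.5083, 0.0347, 0.1762]
tool_rot: [-0.519, 0.481, 0.52, 0.479]
wrist_force: [-5.2, -0.7, 3.0]
width: 0.0167
```

{"op": "send_rows", "data": {"series": [[[0,0,0,-1,-0.08,0,0.8],[0,0,0,-3,-0.25,0,0.8],[0,0,0,-5,-0.4,4,1],[0,0,0,-8,-0.7,8,1],[0,0,0,-12,-1,9,1]]]}}

```text
time: 9.7
eef_pos: [0.3908, 0.0259, 0.2697]
tool_rot: [0.522, -0.476, -0.518, -0.483]
wrist_force: [-0.0, 2.0, 0.2]
width: -0.0001
```

```bash
python3 - <<'E'
from h import *
o=observe(); print(o['eef_pos'],o['wrist_force'],o['width'],o['time'],need(.084))
t=snapshot("top");s=snapshot("scene"); cv2.imwrite("pics/t4.png",t[:,:,::-1]);cv2.imwrite("pics/s4.png",s[:,:,::-1])
p=supply(t); print(p.round(1).tolist(), onz("top",p,.062)[:,:2].round(4).tolist())
s0=cv2.imread("pics/scene0.png")[:,:,::-1]
g=lambda a:np.float32(cv2.cvtColor(np.ascontiguousarray(a),cv2.COLOR_RGB2GRAY))
print(cv2.phaseCorrelate(g(s0[230:310,290:360]),g(s[230:310,290:360])))
cv2.imwrite("pics/c4.png",cv2.resize(np.hstack([t[190:330,200:360],s[130:270,190:350]])[:,:,::-1],None,fx=2.5,fy=2.5,interpolation=2))
E
```

```text
[0.39080718 0.02593608 0.26974514] [-0.0235593   2.00225095  0.21332298] -0.00014111554455503941 9.7 [-0.00427662  0.0112752   0.00317957]
[[232.1999969482422, 132.1999969482422], [346.29998779296875, 124.0999984741211], [354.5, 212.10000610351562], [237.60000610351562, 220.89999389648438]] [[0.7702, 0.0729], [0.7892, -0.1527], [0.6133, -0.1675], [0.594, 0.0583]]
((-0.03408858226777056, -0.044270816180173256), 1.0110594721304045)
```

View pics/c4.png

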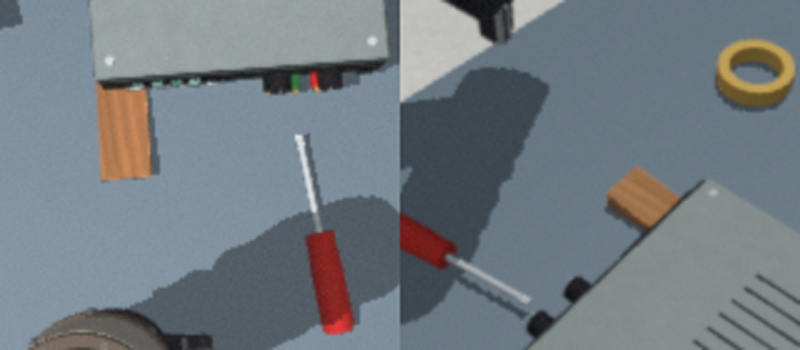

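The supply hasn't moved (under 0.2 mm), and the wedge is under the front left foot, heel at crop (102,180)–(151,175). Next I move above the corner.

{"op": "send_rows", "data": {"series": [[[0,0,0,4.5,0.5,0,1],[0,0,0,9,1,0,1],[0,0,0,13.5,1.5,0,1],[0,0,0,18,2,0,1],[0,0,0,21.4,2.4,0,1]]]}}

```text
time: 10.3
eef_pos: [0.6063, 0.0493, 0.2659]
tool_rot: [0.52, -0.479, -0.519, -0.481]
wrist_force: [-0.5, 0.0, 0.9]
width: 0.0001
```

{"op": "send_rows", "data": {"series": [[[0,0,0,0,0,-1,1],[0,0,0,0,0,-2,1],[0,0,0,0,0,-2.8,1],[0,0,0,0,0,-3.1,1],[0,0,0,0,0,-3.1,1]]]}}

```text
time: 10.8
eef_pos: [0.6022, 0.0489, 0.2356]
tool_rot: [0.52, -0.48, -0.52, -0.479]
wrist_force: [-0.7, 0.4, -0.4]
width: 0.0001
```

{"op": "send_rows", "data": {"series": [[[0,0,0,0.2,0.05,0,1],[0,0,0,0.2,0.05,-0.05,1],[0,0,0,0.2,0.05,-0.05,1]]]}}

```text
time: 11.1
eef_pos: [0.6046, 0.0494, 0.2355]
tool_rot: [-0.52, 0.48, 0.52, 0.479]
wrist_force: [-2.7, 0.2, 6.0]
width: 0.0002
```

{"op": "send_rows", "data": {"series": [[[0,0,0,0,0,-0.05,1],[0,0,0,0,0,-0.05,1]]]}}

```text
time: 11.3
eef_pos: [0.6046, 0.0494, 0.2355]
tool_rot: [-0.52, 0.48, 0.52, 0.479]
wrist_force: [-4.5, 0.2, 7.9]
width: 0.0001
```

{"op": "send_rows", "data": {"series": [[[0,0,0,-0.05,0,-0.03,1],[0,0,0,-0.1,0,-0.05,1],[0,0,0,-0.1,0,-0.05,1]]]}}

```text
time: 11.6
eef_pos: [0.6042, 0.0494, 0.2355]
tool_rot: [0.52, -0.479, -0.519, -0.48]
wrist_force: [-2.4, 0.3, 8.0]
width: -0.0003
```

{"op": "send_rows", "data": {"series": [[[0,0,0,-0.05,0,-0.03,1],[0,0,0,-0.1,0,-0.06,1],[0,0,0,-0.1,0,-0.06,1]]]}}

```text
time: 11.9
eef_pos: [0.6038, 0.0494, 0.2354]
tool_rot: [0.521, -0.478, -0.519, -0.48]
wrist_force: [-1.7, -2.0, 8.8]
width: 0.0001
```

{"op": "send_rows", "data": {"series": [[[0,0,0,-0.03,0,-0.06,1],[0,0,0,-0.06,0,-0.1,1],[0,0,0,-0.06,0,-0.1,1]]]}}

```text
time: 12.2
eef_pos: [0.6035, 0.0494, 0.2353]
tool_rot: [0.521, -0.478, -0.519, -0.481]
wrist_force: [-1.5, -0.8, 11.9]
width: 0.0001
```

{"op": "send_rows", "data": {"series": [[[0,0,0,0,0,0,1],[0,0,0,0,0,0,1],[0,0,0,0,0,0,1],[0,0,0,0,0,0,1],[0,0,0,0,0,0,1]]]}}

```text
time: 12.7
eef_pos: [0.6035, 0.0494, 0.2353]
tool_rot: [0.521, -0.478, -0.519, -0.481]
wrist_force: [-1.8, -0.3, 12.6]
width: -0.0003
```

{"op": "send_rows", "data": {"series": [[[0,0,0,0,0,0,1],[0,0,0,0,0,0,1],[0,0,0,0,0,0,1],[0,0,0,0,0,0,1],[0,0,0,0,0,0,1]]]}}

```text
time: 13.2
eef_pos: [0.6035, 0.0494, 0.2353]
tool_rot: [0.521, -0.478, -0.519, -0.481]
wrist_force: [-0.9, -1.3, 11.8]
width: -0.0003
```

{"op": "send_rows", "data": {"series": [[[0,0,0,0,0,0,1],[0,0,0,0,0,0,1],[0,0,0,0,0,0,1]]]}}

```text
time: 13.5
eef_pos: [0.6035, 0.0494, 0.2353]
tool_rot: [0.521, -0.478, -0.519, -0.481]
wrist_force: [-2.2, -0.5, 12.6]
width: -0.0001
```

{"op": "send_rows", "data": {"series": [[[0,0,0,0,0,0.3,1],[0,0,0,0,0,3,1],[0,0,0,-4,-0.5,6,1],[0,0,0,-9,-1,8,1],[0,0,0,-14,-1.5,8,1]]]}}

```text
time: 14.0
eef_pos: [0.4664, 0.035, 0.314]
tool_rot: [0.521, -0.478, -0.519, -0.481]
wrist_force: [-0.1, 0.5, 1.4]
width: 0.0
```

{"op": "send_rows", "data": {"series": [[[0,0,0,-3,-4,0,1],[0,0,0,-6,-8,0,1],[0,0,0,-6,-12,0,1],[0,0,0,-6,-12,0,1]]]}}

```text
time: 14.4
eef_pos: [0.4053, -0.088, 0.3122]
tool_rot: [0.518, -0.481, -0.518, -0.481]
wrist_force: [0.7, -0.6, 0.9]
width: -0.0001
```

```bash
python3 - <<'E'
from h import *
o=observe(); print(o['eef_pos'],o['wrist_force'],o['time'])
t=snapshot("top");s=snapshot("scene")
p=supply(t); print(p.round(1).tolist())
g=lambda a:np.float32(cv2.cvtColor(np.ascontiguousarray(a),cv2.COLOR_RGB2GRAY))
s0=cv2.imread("pics/scene0.png")[:,:,::-1]; s4=cv2.imread("pics/s4.png")[:,:,::-1]; t4=cv2.imread("pics/t4.png")[:,:,::-1]
print(cv2.phaseCorrelate(g(s0[230:310,290:360]),g(s[230:310,290:360])),cv2.phaseCorrelate(g(t4[222:264,234:264]),g(t[222:264,234:264])))
cv2.imwrite("pics/c5.png",cv2.resize(np.hstack([t[190:330,200:360],s[130:270,190:350]])[:,:,::-1],None,fx=2.5,fy=2.5,interpolation=2))
E
```

```text
[ 0.40527738 -0.08798625  0.31216159] [ 0.68556695 -0.56548933  0.89703517] 14.4
[[232.0, 132.10000610351562], [346.29998779296875, 124.19999694824219], [354.5, 212.10000610351562], [237.8000030517578, 220.89999389648438]]
((0.017680924139142462, -0.023316082048282283), 1.0080490718285242) ((-0.02783683130670056, 0.5493535451771514), 1.0040743142587167)
```

View pics/c5.png

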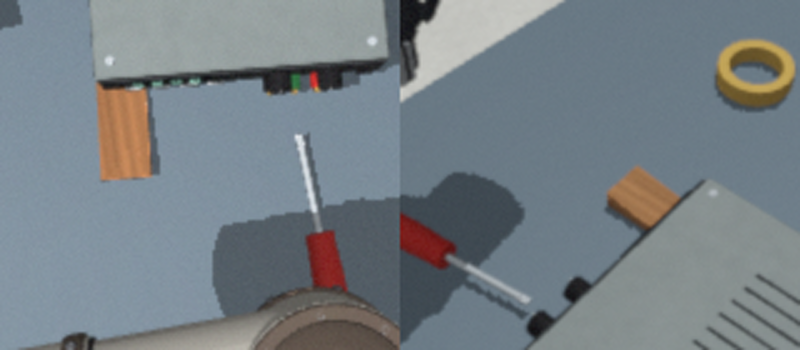

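```bash
python3 - <<'E'
from h import *
t=snapshot("top"); t4=cv2.imread("pics/t4.png")[:,:,::-1]
for a in(t4,t):
    q=a[250:272,242:258,0].astype(float)-a[250:272,242:258,2]; q=q.mean(1); i=np.where(q>q.max()/2)[0][-1]
    print(250+i+(q[i]-q.max()/2)/(q[i]-q[i+1]))
d=np.abs(cv2.imread("pics/top0.png")[:,:,::-1].astype(int)-t).max(2)>60
for n,(r0,r1,c0,c1) in dict(cells=(170,220,135,205),meter=(175,262,380,435),tape=(240,290,130,185),spool=(265,315,365,410),driver=(240,290,315,335)).items(): print(n,d[r0:r1,c0:c1].sum())
E
```

```text
260.84004884004884
260.83252427184465
cells 0
meter 0
tape 0
spool 826
driver 77
```

```bash
python3 -c "
from bench import *
print(close_job())"
```

```text
the job is handed in; nothing more can be done
None
```

The wedge is snug under the worn front left foot, the corner held under the press test, and the job is handed in at about 14.6 s of the 72 s.

- **Placing the wedge:** I turned the wedge square to the foot by loosely caging it between the fingers, without gripping or lifting it. I then pushed the heel thin end first until the push force jumped from under 1 N to 3.4 N. I pushed on by a further 0.7 mm, where it read 5.2 N. By the travel after contact, the corner rose by at most about 0.4 mm.
- **Press test:** I pressed on the corner at about 12 N, slightly above the 10 N asked, for 1.3 s. The fingertip height did not change during the hold. It was about 0.2 mm lower than at first contact, within the 0.5 mm limit.
- **Last checks:** After the press, the supply's corners were within about 0.2 pixel (under 0.5 mm) of where they started. The wedge's heel edge was in the same place to 0.01 pixel. An earlier image correlation suggested the wedge had moved 0.55 pixel; the edge measurement contradicts that, and a shadow may have misled it.
- **Bystanders:** The cell pack, meter and tape roll were unchanged in the image. The spool and screwdriver showed changed pixels in the last picture, where the arm and its shadow partly covered them. I could not confirm those two by image, but the arm did not work near them.

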